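# Load battery packs and swap the memory cartridge of a field logger

## Robot

A 7-joint arm with a two-finger parallel gripper is mounted at the origin on the work surface. World frame = base frame: x ahead of the robot, y to its left, z up, the work surface at z = 0. Lengths are in m, angles in rad, forces in N, time in s.
With the tool pointing down it reaches from about 0.4 to 0.9 m from the base axis. Payload 5.5 kg.
Tool frame: the origin (TCP) lies at the very end of the fingers, on their centre line; the grasp point (between the pads) lies 19 mm behind it; z points along the fingers, y is the line along which they close (so a half turn about z gives the same grasp; the last joint's range is limited). The gripper opens to 85 mm and grips with 20 to 120 N. Pads are 22 mm wide; open, the fingers measure 114 mm over their backs; the gripper's body (76 mm by 85 mm) begins 54 mm behind the grasp point. The pads swing forward as they close: fully open they stand 13 mm farther back than shut.
Start: joints at [-0.909, 0.501, -0.427, 1.55, 0.221, 1.138, -0.21], TCP at [0.252, 0.599, 0.231] pointing down, gripper open.
Joint ranges: [-2.88, 2.88], [-0.31, 2.03], [-1.54, 1.56], [0.2, 2.42], [-1.41, 4.55], [0.19, 2.02], [-2.57, 2.57]. Speed limits (rad/s): [2.57, 2.57, 3.14, 3.14, 3.14, 3.14, 3.14].

## Interface

Orientations are given as a rotation vector (axis times angle).
In Python, from bench import env, capture, calibration, recognise, trace gives the robot as it stands.
- The arm moves only by the tool servo_tool, never from a script. Its arguments are lists of equal length, an entry for each row: "slide": the shift along the tool's x, y, z as a fraction of full scale, a list of three; "spin": the turn about the tool's z as a fraction of full scale. A call has 1 to 20 rows; each row is the pose to reach, as a shift and turn from the pose commanded when the call began, along the tool's axes at that moment; what a row does not reach only later rows make up. Full scale, the value 1, is 500 mm for a shift and 1.5 rad for a turn. A row lasts 1/12 s, in which the tool goes at most 41.7 mm and 7.16 degrees, less where a joint would pass 70% of its speed; a pose out of reach is approached as far as the arm can. A call with a number of a shift or a turn outside -1 to 1 is refused whole. A call with a gripper value outside its range is refused whole. "fingers" is the opening, from 0 (shut) to 1 (fully open), set as the call begins (left out, the last holds). The fingers move at their own pace and stop on an object; "grip_force" is the grip in N (left out, the last holds). Time passes only in rows, so rows that repeat a pose let the fingers close. It gives the time, the measured TCP pose, the force, the opening and the grip force at its end, in the units of the state.
- env.sense(): the state, without advancing time (a new reading comes with each control period).
- capture(name): name is "side" or "top"; returns the picture (400x640x3 uint8, red, green, blue); there is no depth.
- calibration(name): a dict with "camera_matrix" (3x3 intrinsics, pixels), "origin" and "rotation" of the camera in the world. Camera axes: x right, y down, z forward; pixel columns grow to the right and rows downward; lengths in m; the calibration is good to about 2 mm. A picture is of the moment at which its call begins. calibration takes no time and is no camera call.
- env.close_job(): hands the job in; it is judged then, once.
Trained networks look in the newest picture that a camera, given by its name, has taken for a name from the list of things; names that differ only in an ending like _2 or _b are one class to them, and where a whole thing is asked for, a point or a joint stands for the part that bears it (a point fixed in the world has none). Each returns a list of dicts, best first, with "conf" (0 to 1); they miss things now and then, are a little off and sometimes report something else, mostly with a low value. They report only what shows in the picture. A call takes as long as a camera call. They do not tell look-alikes from the thing itself.
- recognise(camera, name): "xy" ([column, row] in pixels, amid what is visible of it).
- trace(camera, name): "pixels" (400x640 bool, what is visible of it) and "xy" ([column, row] in pixels, amid what is visible of it).
The state is a dict: "time_s": time; "joints": joint angles; "joint_vel": joint speeds; "joint_torque": joint torques, N m; "ee_pos": TCP position; "tcp_rot": TCP orientation; "wrist_force": force on the tool from outside, world axes, zero at the start; "ft_torque": the same for the moment, N m; "grip_width": finger opening in m; "grasp_force": force on a finger pad.
Only numpy, scipy, OpenCV 4.12 (cv2) and the standard library are available. Lean on these libraries where they do the work, as an engineer would, in place of code of your own. Each camera call takes 0.05 s, during which the arm holds its last target. There are 200 camera calls.

## Task

Get the field logger ready for its next trip: slide its battery cover fully open, put every battery pack on the bench into a bay of its own, sitting flat on the bay floor, and then slide the cover fully shut. Before, between or after that, pull the full memory cartridge out of the slot in the logger's side and lay it flat in the black tray, then slide the blank cartridge from the bench, nose first, along the apron into that slot until it is fully home. Leave the other things on the bench where they are, and let go of everything at the end.

Things in the scene. Friction and masses are not known exactly. Their poses are not given: they have to be found in the camera images.
- logger: field logger, a grey box fixed to the bench, 260 mm (its x) by 160 mm (its y), walls 62 mm high, cover rails to 72 mm. Origin at the centre of its underside, z up. The half towards the robot (-x) is the battery well under the cover; the +x half has the cartridge slot in its -y side, and the open cover lies on top of it
- well (a point): centre of the battery well's floor, at x -62, y 0, z 10 mm of the logger, with its axes. The well is 100 mm (x) by 144 mm (y), parted by 4 mm thick, 14 mm high ribs into 2 x 2 bays of 48 (x) by 70 mm (y), centred 26 mm (x) and 37 mm (y) either side of here. A pack fits with its x axis along the logger's x, either way round, 3 to 4 mm free on each side
- slot_mouth (a point): middle of the cartridge slot's lower lip, at x 65, y -80, z 10 mm of the logger, with its axes. From here the slot runs 64 mm along +y to a stop, 64 mm wide and 17 mm high under a roof. A flat apron, level with the slot's floor, reaches 70 mm out along -y, with side rails 68 mm apart and 10 mm high
- cover (a joint): flat battery cover in its rails, 118 x 148 x 5 mm, underside 62 mm and top 67 mm above the bench. 0 m = fully shut, 0.116 m = fully open, growing as it moves along the logger's +x. It starts almost shut, stays where left and takes about 2 N to move. A pack that is not seated in its bay blocks it
- cover_grip (a point): middle of the top of the cover's upright grip bar, 92 mm above the bench; the bar is 12 mm thick along the logger's x, 60 mm long along its y and stands 25 mm above the cover. Moves with the cover; with the cover shut it lies at x = -62 mm, y = 0 of the logger
- pack0: battery pack (one of up to four alike): dark grey block 42 mm (its x) by 62 mm (its y) by 24 mm high, with an upright grip rib centred on top: 34 mm long along x, 10 mm thick in y, from 24 to 48 mm above the underside. About 0.16 kg. Origin at the centre of the underside, z up. Turned half round it is the same
- pack1: battery pack (one of up to four alike): dark grey block 42 mm (its x) by 62 mm (its y) by 24 mm high, with an upright grip rib centred on top: 34 mm long along x, 10 mm thick in y, from 24 to 48 mm above the underside. About 0.16 kg. Origin at the centre of the underside, z up. Turned half round it is the same
- pack2: battery pack (one of up to four alike): dark grey block 42 mm (its x) by 62 mm (its y) by 24 mm high, with an upright grip rib centred on top: 34 mm long along x, 10 mm thick in y, from 24 to 48 mm above the underside. About 0.16 kg. Origin at the centre of the underside, z up. Turned half round it is the same
- pack3: battery pack (one of up to four alike): dark grey block 42 mm (its x) by 62 mm (its y) by 24 mm high, with an upright grip rib centred on top: 34 mm long along x, 10 mm thick in y, from 24 to 48 mm above the underside. About 0.16 kg. Origin at the centre of the underside, z up. Turned half round it is the same
- cartridge: blank memory cartridge, lying on the bench: flat aluminium block 100 mm long (its x), 60 mm wide (its y), 14 mm thick, nose at +x black, slightly narrower; about 0.15 kg. Origin at the centre of the underside, z up. Fully home: origin at x 65, y -66, z 10 mm of the logger, nose along the logger's +y, tail and rib outside
- old_cartridge: full memory cartridge, the same shape as the blank one; starts fully home in the slot. Each has at its tail a black upright grip rib along x: 30 mm long (x -46 to -16 mm), 10 mm thick (y), from 14 to 42 mm above the underside. Origin at the centre of the underside, nose at +x, z up. It slides out along the logger's -y
- tray: black open tray fixed to the bench, 130 mm (its x) by 170 mm (its y), 20 mm high, wall and floor 5 mm thick. Origin at the centre of its underside. The full cartridge fits lying flat with its length along the tray's y
- tape: roll of amber tape, 90 mm across, 24 mm high, lying flat; a bystander, not to be disturbed. Origin at its underside
- flux: small white jar, 40 mm across, 62 mm high; a bystander, not to be disturbed. Origin at its underside
- driver: screwdriver, 170 mm long, lying flat; a bystander, not to be disturbed
- board: green circuit board, 100 x 70 mm, lying flat; a bystander, not to be disturbed. Origin at its underside
- spool: solder spool, 56 mm across, 40 mm high; a bystander, not to be disturbed. Origin at its underside
- brush: cleaning brush, 160 mm long, lying flat; a bystander, not to be disturbed
There are look-alikes about, which are no part of the job. Leave any pink look-alike of the old_cartridge alone.

How it is judged:
By the outcome, as a careful person would: the job done as asked, in the order asked, and still so for the second after the job is handed in, with the robot touching nothing.
Of pack0, pack1, pack2, pack3 only 2 to 4 are there at a start; the rules pass over those that are not, and their reading is None.
At some moment in a run one of pack0, pack1, pack2, pack3, cartridge may be knocked a few centimetres aside while the robot is not near it.
Once in a run the grip may slacken for a moment while it holds something.
It also fails if it takes over 210 s, if anything falls off the work surface, if the arm or the gripper's body presses on something with over 40 N, if the wrist force passes 120 N, or if a joint passes its speed limit or range.

## Working session

There is one attempt and no reset: what is moved stays moved. The work goes in short steps, Python scripts to look and compute and a tool call to move; the robot and the scene stay as the last step left them, time stands still between calls to the robot, and variables do not carry over. Pictures are saved under pics/ and viewed, at most 14 in all, crops included, and the job is handed in when it is done.

Besides the shell and the picture viewer there is one more tool, called after "Emit:" in YAML: its name, and indented under it one key for each argument. servo_tool: Moves the arm, as the interface text tells. Shift numbers are shares of 500 mm and turn numbers shares of 1.5 rad, none past 1 either way. Its arguments: {"type":"object","properties":{"slide":{"type":"array"},"spin":{"type":"array"},"fingers":{"type":"number"},"grip_force":{"type":"number"}},"required":["slide","spin"]}

```bash
ls; mkdir -p pics; python3 - <<'E'
from bench import env, capture, calibration
import cv2,numpy as np
for n in("top","side"):
    cv2.imwrite(f"pics/{n}0.png",capture(n)[:,:,::-1]); c=calibration(n); print(n,np.round(c["camera_matrix"],1).tolist(),np.round(c["origin"],3),np.round(c["rotation"],3).tolist())
print(env.sense())
E
```

```text
pics
top [[520.7, 0.0, 325.5], [0.0, 520.7, 196.0], [0.0, 0.0, 1.0]] [0.378 0.006 1.56 ] [-2.162, 2.208, -0.073]
side [[447.3, 0.0, 326.6], [0.0, 447.3, 204.4], [0.0, 0.0, 1.0]] [-0.057 -0.528  1.   ] [-2.286, 0.987, -0.364]
{'time_s': 0.1, 'joints': array([-0.90880171,  0.50179736, -0.42677815,  1.55135206,  0.22081541,
        1.1383228 , -0.2103032 ]), 'joint_vel': array([-3.56612471e-05, -1.14017484e-03,  5.61711554e-04, -1.93532497e-03,
       -1.21638047e-03,  7.54822667e-04, -1.21335284e-03]), 'joint_torque': array([-1.13148856e-02, -5.70813704e+01, -5.83875909e+00, -2.81744707e+01,
        1.05113554e-02,  5.49252931e-03, -8.67455697e-06]), 'ee_pos': array([0.25220903, 0.59837975, 0.23033061]), 'tcp_rot': array([-6.22160974e-01, -3.07896063e+00,  2.79583653e-03]), 'wrist_force': array([ 0.3193439 ,  0.18428828, -0.9095602 ]), 'ft_torque': array([ 0.01817051, -0.00995508,  0.0677057 ]), 'grasp_force': 0.0, 'grip_width': 0.0856854296741722}
```

View pics/top0.png

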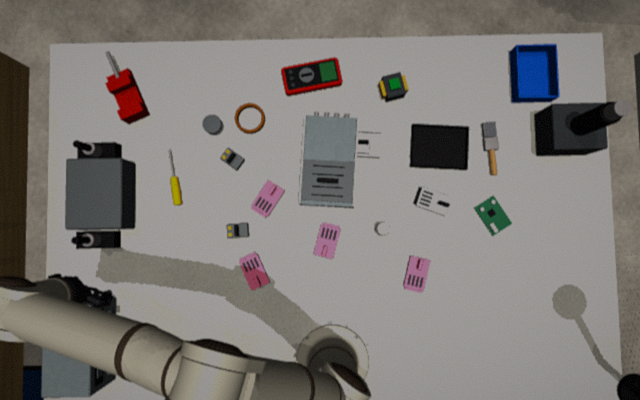

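View pics/side0.png

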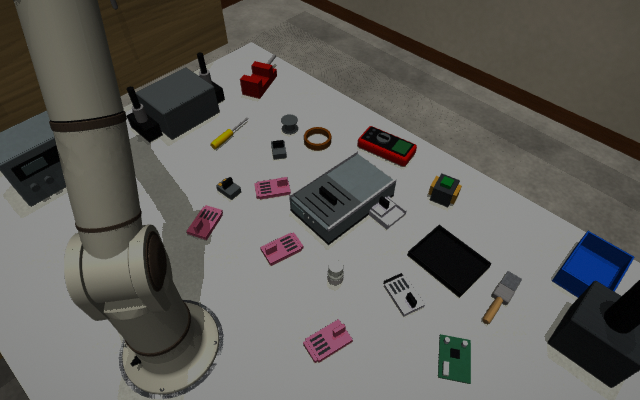

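```bash
cat > h.py <<'E'
from bench import env, capture, calibration, recognise, trace
import cv2, numpy as np
from scipy.optimize import minimize
from scipy.spatial.transform import Rotation as Ro
CAL={n:calibration(n) for n in("top","side")}
def camR(c):
    r=np.array(c["rotation"]); return r if r.shape==(3,3) else Ro.from_rotvec(r).as_matrix()
def proj(n,P):
    c=CAL[n]; q=(np.atleast_2d(P)-c["origin"])@camR(c); q=q@np.array(c["camera_matrix"]).T; return q[:,:2]/q[:,2:]
def unproj(n,uv,z):
    c=CAL[n]; d=camR(c)@np.linalg.inv(c["camera_matrix"])@[uv[0],uv[1],1]; o=np.array(c["origin"]); return o+d*(z-o[2])/d[2]
def box(x0,x1,y0,y1,z0,z1): return np.array([[x,y,z] for x in(x0,x1) for y in(y0,y1) for z in(z0,z1)])/1000
M={"pack":[box(-21,21,-31,31,0,24),box(-17,17,-5,5,24,48)],
 "cart":[box(-50,50,-30,30,0,14),box(-46,-16,-5,5,14,42)],
 "logger":[box(-130,130,-80,80,0,70),box(31,99,-150,-80,0,10),box(29,31,-150,-80,0,20),box(99,101,-150,-80,0,20),box(-68,-56,-30,30,67,92)],
 "tray":[box(-65,65,-85,85,0,20)]}
S=4
def world(p,P,z0=0):
    c,s=np.cos(p[2]),np.sin(p[2]); return np.c_[p[0]+c*P[:,0]-s*P[:,1],p[1]+s*P[:,0]+c*P[:,1],P[:,2]+z0]
def hulls(n,m,p,z0=0): return [cv2.convexHull(proj(n,world(p,b,z0)).astype(np.float32))[:,0] for b in M[m]]
def iou(n,m,p,mask,z0=0):
    ys,xs=np.nonzero(mask); o=np.array([xs.min()-15,ys.min()-15]); w,h=xs.max()-o[0]+15,ys.max()-o[1]+15
    big=cv2.warpAffine(mask.astype(np.float32),np.array([[S,0,-S*o[0]+S/2-.5],[0,S,-S*o[1]+S/2-.5]],float),(int(w*S),int(h*S)))
    r=np.zeros(big.shape,np.uint8)
    for q in hulls(n,m,p,z0): cv2.fillConvexPoly(r,np.round(((q-o)*S+S/2-.5)*16).astype(np.int32),255,cv2.LINE_AA,4)
    r=r/255.; return np.minimum(r,big).sum()/np.maximum(r,big).sum()
def fit(m,masks,p0,z0=0):
    f=lambda p:-sum(iou(n,m,p,k,z0) for n,k in masks.items())/len(masks)
    s=np.array([p0]+[np.add(p0,d) for d in([.01,0,0],[0,.01,0],[0,0,.15])])
    r=minimize(f,p0,method="Nelder-Mead",options=dict(initial_simplex=s,xatol=1e-4,fatol=1e-4,maxiter=150)); return r.x,-r.fun
def yaw0(n,mask,z):
    ys,xs=np.nonzero(mask); P=np.array([unproj(n,(x,y),z)[:2] for x,y in zip(xs,ys)]); w,v=np.linalg.eigh(np.cov(P.T)); return P.mean(0),np.arctan2(v[1,1],v[0,1])
def find(m,name,cams=("top","side"),off=0,flips=(0,),minconf=.3,z0=0,long=0):
    """off: added to long-axis angle to get model yaw"""
    T={n:[t for t in trace(n,name) if t["conf"]>minconf and t["pixels"].sum()>40] for n in cams}
    out=[]
    for t in T[cams[0]]:
        c,a=yaw0(cams[0],t["pixels"],.02+z0); best=None
        mk={cams[0]:t["pixels"]}
        for n in cams[1:]:
            e=proj(n,[*c,.02+z0])[0]; k=sorted(T[n],key=lambda u:np.hypot(*(np.array(u["xy"])-e)))
            if k and np.hypot(*(np.array(k[0]["xy"])-e))<15: mk[n]=k[0]["pixels"]
        for fl in flips:
            r=fit(m,mk,[*c,a+off+fl],z0)
            if best is None or r[1]>best[1]: best=r
        p=best[0].copy(); p[2]=(p[2]+np.pi)%(2*np.pi)-np.pi
        out.append((p,best[1],t["conf"],np.round(t["xy"]),list(mk)))
        print(name,"xy mm",np.round(p[:2]*1000,1),"yaw",round(np.degrees(p[2]),1),"iou",round(best[1],3),"conf",round(t["conf"],2),"px",np.round(t["xy"]),list(mk))
    return out
def draw(img,n,m,p,z0=0,k=1,o=(0,0)):
    for q in hulls(n,m,p,z0): cv2.polylines(img,[np.round((q-o+.5)*k).astype(np.int32)],True,(0,255,0),1)
def plan(start,wps):
    """start (x,y,z,yaw) commanded; yaw = world angle of tool y axis; tool down. wps world mm/deg -> slide,spin"""
    x,y,z,a=start; ca,sa=np.cos(a),np.sin(a)
    for X,Y,Z,A in wps:
        d=np.array([X/1000-x,Y/1000-y,Z/1000-z]); yv=np.array([ca,sa]); xv=np.array([-sa,ca])*-1
        # tool z down: x = y cross z = (ca,sa,0)x(0,0,-1) = (-sa,ca,0)
        xv=np.array([-sa,ca]); da=-(np.radians(A)-a); da=(da+np.pi/2)%np.pi-np.pi/2
        yield [round(float(v),4) for v in(xv@d[:2]/.5,yv@d[:2]/.5,-d[2]/.5)],round(float(da/1.5),4),int(np.ceil(max(np.linalg.norm(d)/.0417,abs(da)/np.radians(7.16))))
def tool():
    s=env.sense(); R=Ro.from_rotvec(s["tcp_rot"]).as_matrix(); return [*s["ee_pos"],np.arctan2(R[1,1],R[0,1])]
def go(*wps,start=None):
    """start: commanded world pose in mm/deg, else measured"""
    s=tool(); print("at",np.round(np.array(s[:3])*1000,1),round(np.degrees(s[3]),1))
    if start: s=[start[0]/1000,start[1]/1000,start[2]/1000,np.radians(start[3])]
    for w,r in zip(wps,plan(s,wps)): print(w,"->",r)
E
python3 - <<'E'
from h import *
R=Ro.from_rotvec(env.sense()["tcp_rot"]).as_matrix(); print(R.round(3).tolist())
im={n:capture(n) for n in("top","side")}
res=[("pack",p[0]) for p in find("pack","pack0",off=np.pi/2)]
res+=[("cart",p[0]) for p in find("cart","cartridge",flips=(0,np.pi))]
find("cart","old_cartridge",flips=(0,np.pi))
L=find("logger","logger",flips=(0,np.pi)); res+=[("logger",L[0][0])]
res+=[("tray",find("tray","tray",off=np.pi/2)[0][0])]
k=3;o=np.array([200,100]);c=im["top"][100:290,200:465,::-1]; c=cv2.resize(c,None,fx=k,fy=k,interpolation=cv2.INTER_CUBIC)
for m,p in res: draw(c,"top",m,p,k=k,o=o)
cv2.imwrite("pics/c1.png",c)
E
```

```text
[[-0.922, 0.388, -0.001], [0.388, 0.922, -0.002], [0.0, -0.002, -1.0]]
pack0 xy mm [388.2 270.7] yaw -179.8 iou 0.837 conf 0.82 px [238. 231.] ['top', 'side']
pack0 xy mm [600.8 284.9] yaw 143.1 iou 0.9 conf 0.68 px [236. 162.] ['top', 'side']
cartridge xy mm [ 465.9 -308.2] yaw 70.2 iou 0.88 conf 0.9 px [432. 205.] ['top', 'side']
cartridge xy mm [ 647.2 -363.2] yaw 80.0 iou 0.286 conf 0.51 px [438. 144.] ['top']
cartridge xy mm [676.9 -19.3] yaw 107.4 iou 0.127 conf 0.39 px [331. 160.] ['top']
old_cartridge xy mm [266.4 225.1] yaw 23.6 iou 0.932 conf 0.91 px [257. 270.] ['top', 'side']
old_cartridge xy mm [ 248.6 -255. ] yaw -14.9 iou 0.917 conf 0.9 px [415. 276.] ['top', 'side']
old_cartridge xy mm [352.8   6.9] yaw -15.0 iou 0.923 conf 0.71 px [328. 242.] ['top', 'side']
old_cartridge xy mm [479.2 183.2] yaw 145.7 iou 0.908 conf 0.7 px [269. 197.] ['top', 'side']
old_cartridge xy mm [657.8 -99.6] yaw 13.0 iou 0.393 conf 0.54 px [363. 145.] ['top', 'side']
logger xy mm [583.7  -3.1] yaw -4.9 iou 0.91 conf 0.73 px [332. 159.] ['top', 'side']
tray xy mm [ 626.2 -335.3] yaw 175.7 iou 0.968 conf 0.57 px [439. 144.] ['top', 'side']
```

View pics/c1.png

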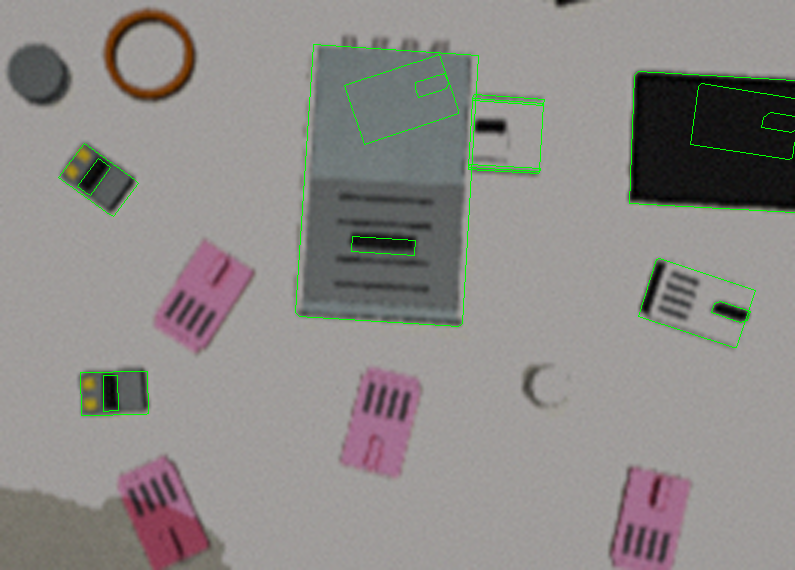

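Everything fits: the blank cartridge is the white one with the black nose at top px (432,203). The four pink ones at (257,270), (415,276), (328,242) and (269,197) are look-alikes. The full one is in the slot at (363,143). The packs are at (237,230) and (232,158).

```bash
python3 - <<'E'
from h import *
go((522,2,160,-4.9),(522,2,71,-4.9))
E
```

```text
at [252.4 599.  231.4] 67.2
(522, 2, 160, -4.9) -> ([-0.9606, -0.891, 0.1427], 0.8384, 16)
(522, 2, 71, -4.9) -> ([-0.9606, -0.891, 0.3207], 0.8384, 17)
```

Emit:
servo_tool:
  slide:
    - [-0.96,-0.89,0.14]
    - [-0.96,-0.89,0.14]
    - [-0.96,-0.89,0.14]
    - [-0.96,-0.89,0.14]
    - [-0.96,-0.89,0.14]
    - [-0.96,-0.89,0.14]
    - [-0.96,-0.89,0.14]
    - [-0.96,-0.89,0.14]
    - [-0.96,-0.89,0.14]
    - [-0.96,-0.89,0.14]
    - [-0.96,-0.89,0.14]
    - [-0.96,-0.89,0.14]
    - [-0.96,-0.89,0.14]
    - [-0.96,-0.89,0.14]
    - [-0.96,-0.89,0.14]
    - [-0.96,-0.89,0.14]
    - [-0.96,-0.89,0.14]
    - [-0.96,-0.89,0.14]
    - [-0.96,-0.89,0.14]
    - [-0.96,-0.89,0.14]
  spin: [0.84,0.84,0.84,0.84,0.84,0.84,0.84,0.84,0.84,0.84,0.84,0.84,0.84,0.84,0.84,0.84,0.84,0.84,0.84,0.84]
  fingers: 0.6
  grip_force: 60

```text
time_s: 2.37
ee_pos: [0.5215, 0.0044, 0.1614]
tcp_rot: [-2.314, -2.124, -0.001]
wrist_force: [0.7, 0.3, 0.1]
grip_width: 0.0516
grasp_force: 0.0
```

```bash
python3 - <<'E'
from h import *
print(env.sense()["joints"].round(2))
P=np.array([0.5837,-.0031,np.radians(-4.9)])
go((522,2,160,-4.9),(522,2,71,-4.9))
E
```

```text
[-0.12  0.33  0.07  1.95 -0.03  0.87 -0.12]
at [521.5   4.4 161.4] -4.9
(522, 2, 160, -4.9) -> ([-0.0047, 0.0013, 0.0027], 0.0, 1)
(522, 2, 71, -4.9) -> ([-0.0047, 0.0013, 0.1807], 0.0, 3)
```

Emit:
servo_tool:
  slide:
    - [0,0,0.05]
    - [0,0,0.1]
    - [0,0,0.14]
    - [0,0,0.16]
    - [0,0,0.18]
    - [0,0,0.18]
  spin: [0,0,0,0,0,0]

```text
time_s: 2.87
ee_pos: [0.5208, 0.0036, 0.07]
tcp_rot: [-2.314, -2.122, 0.003]
wrist_force: [-0.1, 0.1, -0.5]
grip_width: 0.0514
grasp_force: 0.0
```

Emit:
servo_tool:
  slide:
    - [0,0,0]
    - [0,0,0]
    - [0,0,0]
    - [0,0,0]
    - [0,0,0]
    - [0,0,0]
    - [0,0,0]
    - [0,0,0]
  spin: [0,0,0,0,0,0,0,0]
  fingers: 0

```text
time_s: 3.53
ee_pos: [0.5239, 0.0026, 0.0728]
tcp_rot: [2.315, 2.12, 0.005]
wrist_force: [2.2, 0.2, 6.2]
grip_width: 0.0104
grasp_force: 62.2
```

Emit:
servo_tool:
  slide:
    - [0,0.02,-0.003]
    - [0,0.05,-0.003]
    - [0,0.08,-0.003]
    - [0,0.11,-0.003]
    - [0,0.14,-0.003]
    - [0,0.17,-0.003]
    - [0,0.2,-0.003]
    - [0,0.215,-0.003]
    - [0,0.225,-0.003]
    - [0,0.225,-0.003]
    - [0,0.225,-0.003]
  spin: [0,0,0,0,0,0,0,0,0,0,0]

```text
time_s: 4.45
ee_pos: [0.6344, -0.0061, 0.0728]
tcp_rot: [-2.316, -2.122, -0.003]
wrist_force: [1.7, 5.7, 0.5]
grip_width: 0.0105
grasp_force: 61.4
```

Emit:
servo_tool:
  slide:
    - [0,0.005,0]
    - [0,0.01,0]
    - [0,0.015,0]
    - [0,0.02,0]
    - [0,0.02,0]
    - [0,0.02,0]
  spin: [0,0,0,0,0,0]

```text
time_s: 4.95
ee_pos: [0.6396, -0.0065, 0.0728]
tcp_rot: [-2.311, -2.118, 0.007]
wrist_force: [-10.2, 6.4, 11.7]
grip_width: 0.0108
grasp_force: 62.9
```

Emit:
servo_tool:
  slide:
    - [0,0,0]
    - [0,0,0]
    - [0,0,0]
    - [0,0,0]
    - [0,0,-0.05]
    - [0,0,-0.1]
    - [0,0,-0.18]
    - [0,0,-0.24]
    - [0,0,-0.24]
  spin: [0,0,0,0,0,0,0,0,0]
  fingers: 0.5

```text
time_s: 5.7
ee_pos: [0.6486, -0.0092, 0.2005]
tcp_rot: [2.312, 2.114, 0.014]
wrist_force: [1.3, -0.1, 0.9]
grip_width: 0.0427
grasp_force: 0.0
```

```bash
python3 - <<'E'
from h import *
go((450,150,190,-90))
E
```

```text
at [648.6  -9.2 200.5] -5.1
(450, 150, 190, -90) -> ([0.2817, -0.424, 0.021], 0.9877, 12)
```

Emit:
servo_tool:
  slide:
    - [0.28,-0.42,0.02]
    - [0.28,-0.42,0.02]
    - [0.28,-0.42,0.02]
    - [0.28,-0.42,0.02]
    - [0.28,-0.42,0.02]
    - [0.28,-0.42,0.02]
    - [0.28,-0.42,0.02]
    - [0.28,-0.42,0.02]
    - [0.28,-0.42,0.02]
    - [0.28,-0.42,0.02]
    - [0.28,-0.42,0.02]
    - [0.28,-0.42,0.02]
    - [0.28,-0.42,0.02]
    - [0.28,-0.42,0.02]
    - [0.28,-0.42,0.02]
  spin: [0.99,0.99,0.99,0.99,0.99,0.99,0.99,0.99,0.99,0.99,0.99,0.99,0.99,0.99,0.99]

```text
time_s: 6.95
ee_pos: [0.4471, 0.1495, 0.1827]
tcp_rot: [3.141, 0.001, 0.0]
wrist_force: [0.4, 0.5, 0.0]
grip_width: 0.0424
grasp_force: 0.0
```

```bash
python3 - <<'E'
from h import *
im={n:capture(n) for n in("top","side")}
cv2.imwrite("pics/two.png",cv2.resize(np.vstack([im["top"],im["side"]])[:,:,::-1],(480,600),interpolation=cv2.INTER_AREA))
R=find("pack","pack0",off=np.pi/2)
print(env.sense()["joints"].round(2))
go((388.2,270.7,120,-90),(388.2,270.7,27,-90))
E
```

```text
pack0 xy mm [601.8 284.9] yaw 140.0 iou 0.554 conf 0.7 px [235. 158.] ['top', 'side']
pack0 xy mm [385.1 273.6] yaw 0.1 iou 0.639 conf 0.52 px [232. 232.] ['top', 'side']
[-0.59  0.21  0.24  2.05 -0.07  0.88 -1.89]
at [447.1 149.6 182.8] -90.1
(388.2, 270.7, 120, -90) -> ([-0.118, -0.2421, 0.1255], -0.0007, 4)
(388.2, 270.7, 27, -90) -> ([-0.118, -0.2421, 0.3115], -0.0007, 5)
```

View pics/two.png

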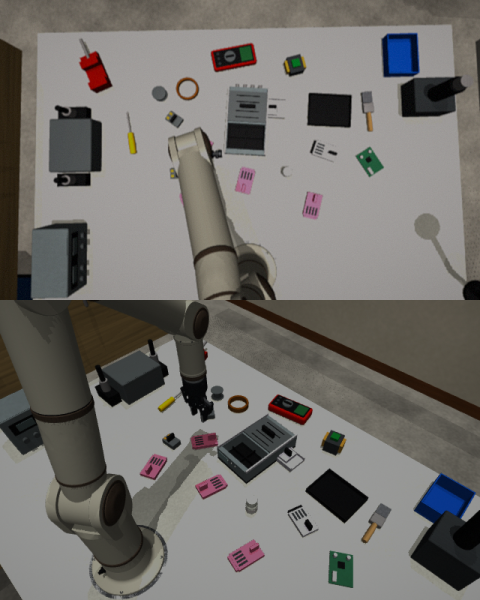

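The picture shows the cover open, with exactly two packs on the bench at full-size top px ~(235,158) and ~(232,232). The well is empty.

Emit:
servo_tool:
  slide:
    - [-0.12,-0.24,0.1]
    - [-0.12,-0.24,0.1]
    - [-0.12,-0.24,0.1]
    - [-0.12,-0.24,0.1]
    - [-0.12,-0.24,0.1]
    - [-0.12,-0.24,0.2]
    - [-0.12,-0.24,0.24]
    - [-0.12,-0.24,0.24]
    - [-0.12,-0.24,0.24]
  spin: [0,0,0,0,0,0,0,0,0]

```text
time_s: 7.9
ee_pos: [0.3867, 0.2682, 0.062]
tcp_rot: [3.139, -0.004, -0.004]
wrist_force: [0.3, 0.6, -0.5]
grip_width: 0.0426
grasp_force: 0.0
```

```bash
python3 - <<'E'
from h import *
im={n:capture(n) for n in("top","side")}
R=find("pack","pack0",off=np.pi/2,cams=("side",))
go((388.2,270.7,28,-90))
E
```

```text
pack0 xy mm [641.6  -9.1] yaw -175.0 iou 0.238 conf 0.75 px [356. 179.] ['side']
pack0 xy mm [387.5 272. ] yaw 179.3 iou 0.807 conf 0.61 px [229. 188.] ['side']
pack0 xy mm [603.3 288.2] yaw 141.6 iou 0.786 conf 0.56 px [279. 154.] ['side']
at [388.9 270.3  64.6] -90.2
(388.2, 270.7, 28, -90) -> ([-0.0015, -0.0008, 0.0732], -0.002, 1)
```

Emit:
servo_tool:
  slide:
    - [0,0,0.03]
    - [0,0,0.06]
    - [0,0,0.073]
    - [0,0,0.073]
    - [0,0,0.073]
  spin: [0,0,0,0,0]

```text
time_s: 8.47
ee_pos: [0.3879, 0.2701, 0.0272]
tcp_rot: [-3.141, 0.004, -0.001]
wrist_force: [0.4, -0.8, -0.5]
grip_width: 0.0427
grasp_force: 0.0
```

Emit:
servo_tool:
  slide:
    - [0,0,0]
    - [0,0,0]
    - [0,0,0]
    - [0,0,0]
    - [0,0,0]
    - [0,0,0]
    - [0,0,0]
    - [0,0,-0.05]
    - [0,0,-0.1]
    - [0,0,-0.18]
    - [0,0,-0.25]
    - [0,0,-0.25]
    - [0,0,-0.25]
  spin: [0,0,0,0,0,0,0,0,0,0,0,0,0]
  fingers: 0
  grip_force: 70

```text
time_s: 9.55
ee_pos: [0.3887, 0.271, 0.1536]
tcp_rot: [-3.138, 0.003, -0.006]
wrist_force: [-0.8, 0.1, -1.9]
grip_width: 0.0086
grasp_force: 68.8
```

```bash
python3 - <<'E'
from h import *
L=np.array([.5855,-.0035,np.radians(-4.6)])
for a in(-62-26,-62+26):
  for b in(-37,37): print(a,b,world(L,np.array([[a/1000,b/1000,0]]))[0].round(4))
x,y,_=world(L,np.array([[-.088,.037,0]]))[0]*1000
go((x,y,150,-94.6),(x,y,65,-94.6),(x,y,38,-94.6))
E
```

```text
-88 -37 [ 0.4948 -0.0333  0.    ]
-88 37 [0.5008 0.0404 0.    ]
-36 -37 [ 0.5466 -0.0375  0.    ]
-36 37 [0.5526 0.0363 0.    ]
at [388.7 271.  153.6] -90.1
(np.float64(500.750818896018), np.float64(40.438323843820726), 150, -94.6) -> ([0.2251, 0.4606, 0.0071], 0.0521, 7)
(np.float64(500.750818896018), np.float64(40.438323843820726), 65, -94.6) -> ([0.2251, 0.4606, 0.1771], 0.0521, 7)
(np.float64(500.750818896018), np.float64(40.438323843820726), 38, -94.6) -> ([0.2251, 0.4606, 0.2311], 0.0521, 7)
```

Emit:
servo_tool:
  slide:
    - [0.225,0.46,0.007]
    - [0.225,0.46,0.007]
    - [0.225,0.46,0.007]
    - [0.225,0.46,0.007]
    - [0.225,0.46,0.007]
    - [0.225,0.46,0.007]
    - [0.225,0.46,0.007]
    - [0.225,0.46,0.007]
    - [0.225,0.46,0.007]
    - [0.225,0.46,0.007]
    - [0.225,0.46,0.007]
    - [0.225,0.46,0.007]
  spin: [0.052,0.052,0.052,0.052,0.052,0.052,0.052,0.052,0.052,0.052,0.052,0.052]

```text
time_s: 10.55
ee_pos: [0.4986, 0.0412, 0.1474]
tcp_rot: [-3.139, 0.121, 0.002]
wrist_force: [0.4, -0.1, -1.7]
grip_width: 0.0087
grasp_force: 68.8
```

```bash
python3 - <<'E'
from h import *
im={n:capture(n) for n in("top","side")}
a=cv2.resize(im["side"][110:260,240:440,::-1],None,fx=4,fy=4,interpolation=cv2.INTER_CUBIC)
L=np.array([.5855,-.0035,np.radians(-4.6)])
M["bays"]=[box(-62+26*i-24,-62+26*i+24,37*j-35,37*j+35,24,24.01) for i in(-1,1) for j in(-1,1)]+[box(-130,130,-80,80,70,72)]+[box(31,99,-150,-80,9,10)]
draw(a,"side","bays",L,k=4,o=np.array([240,110]))
cv2.imwrite("pics/s2.png",a)
s=env.sense();print(s["grip_width"],s["grasp_force"])
go((500.8,40.4,38,-94.6))
E
```

```text
0.008471064476661593 68.83749961853027
at [499.   40.7 147.7] -94.5
(500.8, 40.4, 38, -94.6) -> ([0.0036, 0.0004, 0.2195], 0.0015, 3)
```

View pics/s2.png

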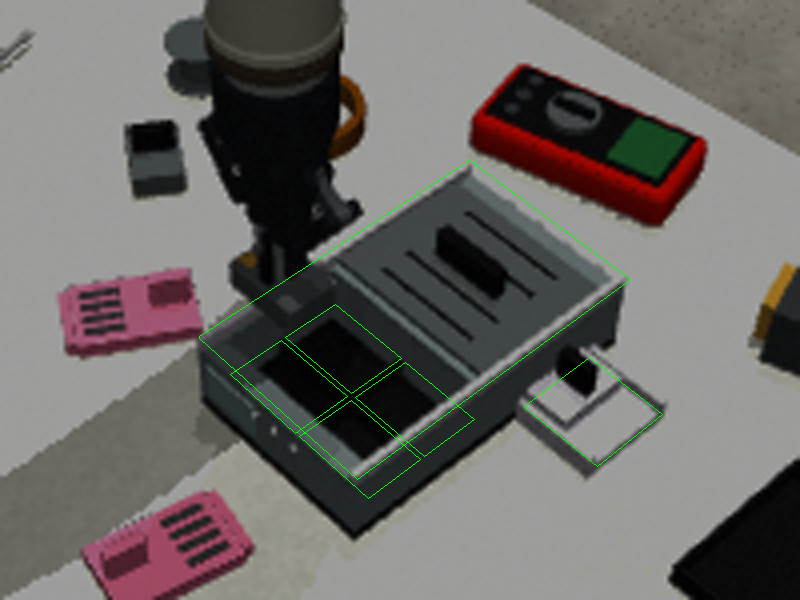

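Emit:
servo_tool:
  slide:
    - [0.004,0,0.05]
    - [0.004,0,0.1]
    - [0.004,0,0.14]
    - [0.004,0,0.17]
    - [0.004,0,0.19]
    - [0.004,0,0.2]
    - [0.004,0,0.2]
    - [0.004,0,0.2]
  spin: [0,0,0,0,0,0,0,0]

```text
time_s: 11.32
ee_pos: [0.5017, 0.0396, 0.0482]
tcp_rot: [-3.139, 0.126, -0.001]
wrist_force: [0.6, -0.5, -1.9]
grip_width: 0.0086
grasp_force: 68.8
```

Emit:
servo_tool:
  slide:
    - [0,0,0.01]
    - [0,0,0.016]
    - [0,0,0.02]
    - [0,0,0.022]
    - [0,0,0.022]
  spin: [0,0,0,0,0]

```text
time_s: 11.73
ee_pos: [0.5016, 0.0395, 0.0373]
tcp_rot: [-3.139, 0.126, -0.001]
wrist_force: [-1.3, -0.5, 3.0]
grip_width: 0.0087
grasp_force: 69.6
```

Emit:
servo_tool:
  slide:
    - [0,0,0]
    - [0,0,0]
    - [0,0,0]
    - [0,0,0]
    - [0,0,-0.04]
    - [0,0,-0.08]
    - [0,0,-0.15]
    - [0,0,-0.23]
    - [0,0,-0.3]
    - [0,0,-0.3]
    - [0,0,-0.3]
    - [0,0,-0.3]
    - [0,0,-0.3]
    - [0,0,-0.3]
    - [0,0,-0.3]
    - [0,0,-0.3]
    - [0,0,-0.3]
    - [0,0,-0.3]
    - [0,0,-0.3]
    - [0,0,-0.3]
  spin: [0,0,0,0,0,0,0,0,0,-0.8,-0.8,-0.8,-0.8,-0.8,-0.8,-0.8,-0.8,-0.8,-0.8,-0.8]
  fingers: 0.35

```text
time_s: 13.4
ee_pos: [0.5012, 0.0393, 0.1867]
tcp_rot: [-2.66, -1.672, 0.0]
wrist_force: [0.1, -0.0, -0.1]
grip_width: 0.03
grasp_force: 0.0
```

```bash
python3 - <<'E'
from h import *
im={n:capture(n) for n in("top","side")}
R=find("pack","pack0",off=np.pi/2)
print(env.sense()["joints"].round(2))
go((600.8,284.9,180,53.1),(600.8,284.9,65,53.1))
k=4
a=cv2.resize(im["side"][130:255,270:430,::-1],None,fx=k,fy=k,interpolation=cv2.INTER_CUBIC);cv2.imwrite("pics/s3.png",a)
E
```

```text
pack0 xy mm [601.1 286.9] yaw 143.8 iou 0.861 conf 0.68 px [237. 161.] ['top', 'side']
[-0.24  0.26  0.13  1.97 -0.04  0.91 -0.55]
at [501.3  39.4 186.8] -26.0
(600.8, 284.9, 180, 53.1) -> ([0.5287, -0.0361, 0.0135], -0.92, 12)
(600.8, 284.9, 65, 53.1) -> ([0.5287, -0.0361, 0.2435], -0.92, 12)
```

View pics/s3.png

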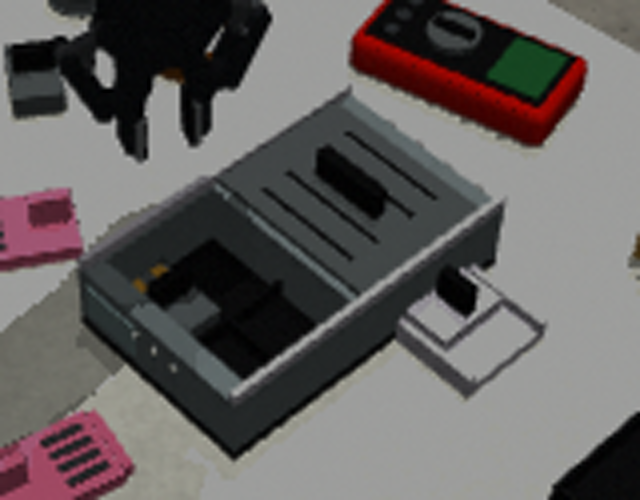

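The first pack is seated in the near-left bay, crop px (190,310).

Emit:
servo_tool:
  slide:
    - [0.53,-0.036,0.01]
    - [0.53,-0.036,0.01]
    - [0.53,-0.036,0.01]
    - [0.53,-0.036,0.01]
    - [0.53,-0.036,0.01]
    - [0.53,-0.036,0.01]
    - [0.53,-0.036,0.01]
    - [0.53,-0.036,0.01]
    - [0.53,-0.036,0.01]
    - [0.53,-0.036,0.01]
    - [0.53,-0.036,0.01]
    - [0.53,-0.036,0.01]
    - [0.53,-0.036,0.1]
    - [0.53,-0.036,0.16]
    - [0.53,-0.036,0.22]
    - [0.53,-0.036,0.24]
    - [0.53,-0.036,0.24]
    - [0.53,-0.036,0.24]
    - [0.53,-0.036,0.24]
  spin: [-0.92,-0.92,-0.92,-0.92,-0.92,-0.92,-0.92,-0.92,-0.92,-0.92,-0.92,-0.92,-0.92,-0.92,-0.92,-0.92,-0.92,-0.92,-0.92]
  fingers: 0.4

```text
time_s: 15.18
ee_pos: [0.6022, 0.2868, 0.069]
tcp_rot: [0.992, 2.978, 0.004]
wrist_force: [0.9, -0.1, 0.3]
grip_width: 0.0346
grasp_force: 0.0
```

```bash
python3 - <<'E'
from h import *
im={n:capture(n) for n in("top","side")}
R=find("pack","pack0",off=np.pi/2,cams=("side",))
go((601,286,28,53.4))
E
```

```text
pack0 xy mm [519.5  49.8] yaw 145.8 iou 0.508 conf 0.56 px [314. 201.] ['side']
pack0 xy mm [601.4 285.2] yaw 141.1 iou 0.841 conf 0.49 px [277. 151.] ['side']
at [602.1 286.6  69.2] 53.2
(601, 286, 28, 53.4) -> ([0.0011, -0.0023, 0.0823], -0.0024, 1)
```

Emit:
servo_tool:
  slide:
    - [0,-0.002,0.03]
    - [0,-0.002,0.06]
    - [0,-0.002,0.082]
    - [0,-0.002,0.082]
    - [0,-0.002,0.082]
  spin: [0,0,0,0,0]

```text
time_s: 15.75
ee_pos: [0.5995, 0.2848, 0.025]
tcp_rot: [-0.991, -2.98, 0.002]
wrist_force: [0.5, -0.8, -0.0]
grip_width: 0.0341
grasp_force: 0.0
```

Emit:
servo_tool:
  slide:
    - [0,0,0]
    - [0,0,0]
    - [0,0,0]
    - [0,0,0]
    - [0,0,0]
    - [0,0,0]
    - [0,0,0]
    - [0,0,-0.05]
    - [0,0,-0.1]
    - [0,0,-0.18]
    - [0,0,-0.25]
    - [0,0,-0.25]
    - [0,0,-0.25]
  spin: [0,0,0,0,0,0,0,0,0,0,0,0,0]
  fingers: 0

```text
time_s: 16.83
ee_pos: [0.6016, 0.2857, 0.1535]
tcp_rot: [0.99, 2.978, 0.006]
wrist_force: [-0.8, 0.2, -1.8]
grip_width: 0.0085
grasp_force: 70.9
```

```bash
python3 - <<'E'
from h import *
go((494.8,-33.3,150,85.4))
E
```

```text
at [601.6 285.7 153.5] 53.2
(494.8, -33.3, 150, 85.4) -> ([-0.2109, -0.639, 0.007], -0.3744, 9)
```

Emit:
servo_tool:
  slide:
    - [-0.21,-0.64,0]
    - [-0.21,-0.64,0]
    - [-0.21,-0.64,0]
    - [-0.21,-0.64,0]
    - [-0.21,-0.64,0]
    - [-0.21,-0.64,0]
    - [-0.21,-0.64,0]
    - [-0.21,-0.64,0]
    - [-0.21,-0.64,0]
    - [-0.21,-0.64,0]
    - [-0.21,-0.64,0]
    - [-0.21,-0.64,0]
    - [-0.21,-0.64,0]
    - [-0.21,-0.64,0]
  spin: [-0.374,-0.374,-0.374,-0.374,-0.374,-0.374,-0.374,-0.374,-0.374,-0.374,-0.374,-0.374,-0.374,-0.374]

```text
time_s: 18.0
ee_pos: [0.4928, -0.0325, 0.1505]
tcp_rot: [-0.122, -3.139, -0.001]
wrist_force: [-0.4, 0.9, -1.2]
grip_width: 0.0084
grasp_force: 70.8
```

```bash
python3 - <<'E'
from h import *
s=env.sense();print(s["grip_width"],s["grasp_force"])
go((495,-33.6,48,85.4))
E
```

```text
0.008410029929407061 70.82941889762878
at [492.8 -32.5 150.5] 85.5
(495, -33.6, 48, 85.4) -> ([-0.0046, -0.0019, 0.205], 0.0016, 3)
```

Emit:
servo_tool:
  slide:
    - [-0.004,-0.002,0.05]
    - [-0.004,-0.002,0.1]
    - [-0.004,-0.002,0.14]
    - [-0.004,-0.002,0.17]
    - [-0.004,-0.002,0.19]
    - [-0.004,-0.002,0.205]
    - [-0.004,-0.002,0.205]
    - [-0.004,-0.002,0.205]
  spin: [0,0,0,0,0,0,0,0]

```text
time_s: 18.67
ee_pos: [0.4948, -0.035, 0.0484]
tcp_rot: [0.126, 3.139, 0.0]
wrist_force: [0.4, 0.7, -0.2]
grip_width: 0.0087
grasp_force: 70.8
```

Emit:
servo_tool:
  slide:
    - [0,0,0.01]
    - [0,0,0.016]
    - [0,0,0.022]
    - [0,0,0.022]
  spin: [0,0,0,0]

```text
time_s: 19.0
ee_pos: [0.4943, -0.0355, 0.037]
tcp_rot: [-0.127, -3.139, 0.0]
wrist_force: [-0.4, 0.7, -1.2]
grip_width: 0.0084
grasp_force: 70.8
```

Emit:
servo_tool:
  slide:
    - [0,0,0.003]
    - [0,0,0.005]
    - [0,0,0.005]
    - [0,0,0.005]
  spin: [0,0,0,0]

```text
time_s: 19.33
ee_pos: [0.4947, -0.0355, 0.0361]
tcp_rot: [0.127, 3.139, -0.001]
wrist_force: [-4.7, -1.0, 11.6]
grip_width: 0.0083
grasp_force: 72.8
```

Emit:
servo_tool:
  slide:
    - [0,0,0]
    - [0,0,0]
    - [0,0,0]
    - [0,0,0]
    - [0,0,-0.04]
    - [0,0,-0.08]
    - [0,0,-0.15]
    - [0,0,-0.23]
    - [0,0,-0.3]
    - [0,0,-0.3]
    - [0,0,-0.3]
    - [0,0,-0.3]
  spin: [0,0,0,0,0,0,0,0,0,0,0,0]
  fingers: 0.35

```text
time_s: 20.33
ee_pos: [0.4941, -0.0355, 0.1845]
tcp_rot: [-0.127, -3.139, 0.0]
wrist_force: [-0.8, -0.3, -0.0]
grip_width: 0.0302
grasp_force: 0.0
```

```bash
python3 - <<'E'
from h import *
L=np.array([.5855,-.0035,np.radians(-4.6)])
im={n:capture(n) for n in("top","side")}
k=4
a=cv2.resize(im["side"][130:255,270:430,::-1],None,fx=k,fy=k,interpolation=cv2.INTER_CUBIC);cv2.imwrite("pics/s4.png",a)
print(world(L,np.array([[.054,0,0]]))[0])
print(env.sense()["joints"].round(2))
go((639,-7,160,-4.6))
E
```

```text
[ 0.63932606 -0.00783074  0.        ]
[ 0.29  0.27 -0.31  1.98  0.1   0.91  1.41]
at [493.2 -35.4 183.3] 85.4
(639, -7, 160, -4.6) -> ([-0.286, 0.0801, 0.0467], 1.0469, 13)
```

View pics/s4.png

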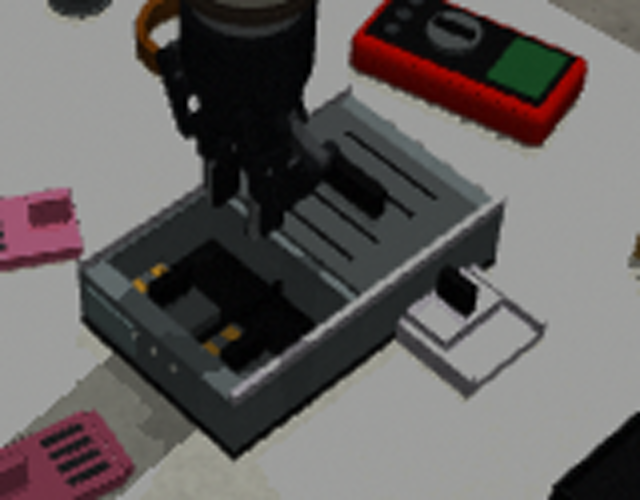

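Emit:
servo_tool:
  slide:
    - [-0.286,0.08,0.046]
    - [-0.286,0.08,0.046]
    - [-0.286,0.08,0.046]
    - [-0.286,0.08,0.046]
    - [-0.286,0.08,0.046]
    - [-0.286,0.08,0.046]
    - [-0.286,0.08,0.046]
    - [-0.286,0.08,0.046]
    - [-0.286,0.08,0.046]
    - [-0.286,0.08,0.046]
    - [-0.286,0.08,0.046]
    - [-0.286,0.08,0.046]
    - [-0.286,0.08,0.046]
    - [-0.286,0.08,0.046]
    - [-0.286,0.08,0.046]
    - [-0.286,0.08,0.046]
    - [-0.286,0.08,0.046]
  spin: [1,1,1.0,1.0,1.0,1.0,1.0,1.0,1.0,1.0,1.0,1.0,1.0,1.0,1.0,1.0,1.0]
  fingers: 0.5

```text
time_s: 21.85
ee_pos: [0.6401, -0.0071, 0.1614]
tcp_rot: [-2.231, -2.212, 0.001]
wrist_force: [0.5, -0.5, -0.4]
grip_width: 0.0431
grasp_force: 0.0
```

```bash
python3 - <<'E'
from h import *
for n in("top","side"):
    capture(n); print(n,[(np.round(t["xy"]).tolist(),round(t["conf"],2)) for t in recognise(n,"pack0")])
go((639,-7.5,71,-4.6))
E
```

```text
top [([309.0, 193.0], 0.6), ([306.0, 152.0], 0.31)]
side [([317.0, 203.0], 0.5), ([328.0, 222.0], 0.5), ([290.0, 129.0], 0.39)]
at [640.3  -7.2 161.9] -0.6
(639, -7.5, 71, -4.6) -> ([-0.0007, -0.0026, 0.1818], 0.0471, 3)
```

Emit:
servo_tool:
  slide:
    - [0,-0.003,0.05]
    - [0,-0.003,0.1]
    - [0,-0.003,0.14]
    - [0,-0.003,0.16]
    - [0,-0.003,0.178]
    - [0,-0.003,0.178]
    - [0,-0.003,0.178]
  spin: [0.047,0.047,0.047,0.047,0.047,0.047,0.047]

```text
time_s: 22.63
ee_pos: [0.6391, -0.0071, 0.0731]
tcp_rot: [2.309, 2.13, 0.0]
wrist_force: [0.2, 0.5, 0.3]
grip_width: 0.0426
grasp_force: 0.0
```

Emit:
servo_tool:
  slide:
    - [0,0,0]
    - [0,0,0]
    - [0,0,0]
    - [0,0,0]
    - [0,0,0]
    - [0,0,0]
    - [0,0,0]
  spin: [0,0,0,0,0,0,0]
  fingers: 0

```text
time_s: 23.22
ee_pos: [0.6395, -0.007, 0.0744]
tcp_rot: [2.308, 2.13, 0.002]
wrist_force: [-1.7, -0.1, 6.1]
grip_width: 0.0104
grasp_force: 69.1
```

Emit:
servo_tool:
  slide:
    - [0,-0.02,0]
    - [0,-0.05,0]
    - [0,-0.08,0]
    - [0,-0.11,0]
    - [0,-0.14,0]
    - [0,-0.17,0]
    - [0,-0.2,0]
    - [0,-0.215,0]
    - [0,-0.225,0]
    - [0,-0.225,0]
  spin: [0,0,0,0,0,0,0,0,0,0]

```text
time_s: 24.05
ee_pos: [0.527, 0.0018, 0.0742]
tcp_rot: [2.308, 2.129, 0.002]
wrist_force: [-2.0, -1.4, 8.7]
grip_width: 0.0107
grasp_force: 70.7
```

Emit:
servo_tool:
  slide:
    - [0,-0.005,0]
    - [0,-0.01,0]
    - [0,-0.013,0]
    - [0,-0.016,0]
    - [0,-0.018,0]
    - [0,-0.018,0]
  spin: [0,0,0,0,0,0]

```text
time_s: 24.55
ee_pos: [0.5238, 0.002, 0.0744]
tcp_rot: [2.303, 2.124, 0.013]
wrist_force: [13.4, -2.9, -5.7]
grip_width: 0.0105
grasp_force: 68.9
```

Emit:
servo_tool:
  slide:
    - [0,0,0]
    - [0,0,0]
    - [0,0,0]
    - [0,0,0]
    - [0,0,-0.05]
    - [0,0,-0.1]
    - [0,0,-0.18]
    - [0,0,-0.24]
    - [0,0,-0.24]
    - [0,0,-0.24]
  spin: [0,0,0,0,0,0,0,0,0,0]
  fingers: 0.5

```text
time_s: 25.38
ee_pos: [0.5189, 0.0029, 0.1948]
tcp_rot: [2.307, 2.129, 0.005]
wrist_force: [-0.0, 0.3, 0.2]
grip_width: 0.043
grasp_force: 0.0
```

```bash
python3 - <<'E'
from h import *
im={n:capture(n) for n in("top","side")}
find("cart","cartridge",flips=(0,np.pi),minconf=.7)
c,_=find("logger","logger",flips=(0,),cams=("side",))[0][:2]
k=6
L=np.array([.5856,-.003,np.radians(-4.6)])
x,y,_=world(L,np.array([[.065,-.097,0]]))[0]*1000
print(proj("side",world(L,np.array([[.065,-.097,.052]]))),proj("top",world(L,np.array([[.065,-.097,.052]]))))
M["rib"]=[box(60,70,-112,-82,24,52),box(31,99,-150,-80,9,10)]
o=np.array([340,110]);a=cv2.resize(im["top"][110:180,340:400,::-1],None,fx=k,fy=k,interpolation=cv2.INTER_CUBIC); draw(a,"top","rib",L,k=k,o=o)
o=np.array([365,180]);b=cv2.resize(im["side"][180:250,365:425,::-1],None,fx=k,fy=k,interpolation=cv2.INTER_CUBIC); draw(b,"side","rib",L,k=k,o=o)
cv2.imwrite("pics/r.png",np.hstack([a,b]))
go((x,y,190,85.4),(x,y,60,85.4))
E
```

```text
cartridge xy mm [ 465.  -308.6] yaw 68.6 iou 0.896 conf 0.84 px [433. 204.] ['top', 'side']
logger xy mm [581.9  -3.1] yaw 176.1 iou 0.864 conf 0.77 px [341. 197.] ['side']
[[384.54298025 198.65137275]] [[362.90436775 140.56386902]]
at [516.4   2.7 191.3] -4.6
(np.float64(642.6113314397568), np.float64(-104.9004812916318), 190, 85.4) -> ([-0.1943, 0.2689, 0.0025], 1.0471, 13)
(np.float64(642.6113314397568), np.float64(-104.9004812916318), 60, 85.4) -> ([-0.1943, 0.2689, 0.2625], 1.0471, 13)
```

View pics/r.png

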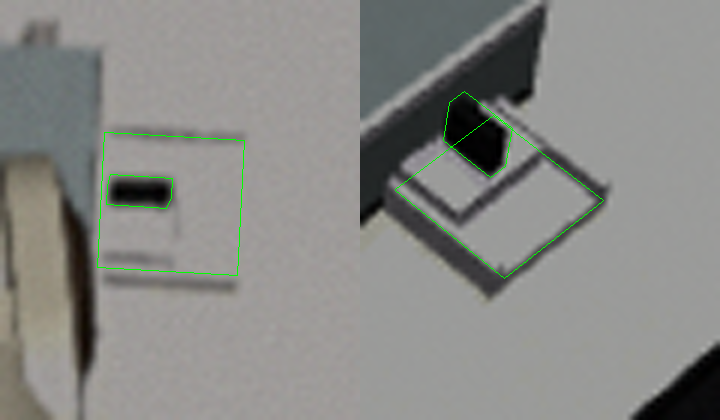

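```bash
python3 - <<'E'
from h import *
go((642.6,-105.5,190,-4.6),(642.6,-105.5,62,-4.6))
E
```

```text
at [516.4   2.7 191.3] -4.6
(642.6, -105.5, 190, -4.6) -> ([-0.1955, 0.2689, 0.0025], -0.0001, 4)
(642.6, -105.5, 62, -4.6) -> ([-0.1955, 0.2689, 0.2585], -0.0001, 6)
```

Emit:
servo_tool:
  slide:
    - [-0.195,0.269,0]
    - [-0.195,0.269,0]
    - [-0.195,0.269,0]
    - [-0.195,0.269,0]
    - [-0.195,0.269,0]
    - [-0.195,0.269,0.05]
    - [-0.195,0.269,0.12]
    - [-0.195,0.269,0.19]
    - [-0.195,0.269,0.25]
    - [-0.195,0.269,0.25]
    - [-0.195,0.269,0.25]
    - [-0.195,0.269,0.25]
  spin: [0,0,0,0,0,0,0,0,0,0,0,0]

```text
time_s: 26.63
ee_pos: [0.6446, -0.1054, 0.0687]
tcp_rot: [2.309, 2.13, 0.001]
wrist_force: [0.2, -0.7, 1.0]
grip_width: 0.043
grasp_force: 0.0
```

```bash
python3 - <<'E'
from h import *
go((642.6,-105.5,29,-4.6))
E
```

```text
at [ 644.6 -105.4   68.7] -4.6
(642.6, -105.5, 29, -4.6) -> ([-0.0006, -0.0039, 0.0794], -0.0002, 1)
```

Emit:
servo_tool:
  slide:
    - [0,-0.004,0.03]
    - [0,-0.004,0.05]
    - [0,-0.004,0.07]
    - [0,-0.004,0.079]
    - [0,-0.004,0.079]
    - [0,-0.004,0.079]
  spin: [0,0,0,0,0,0]

```text
time_s: 27.13
ee_pos: [0.642, -0.1051, 0.0285]
tcp_rot: [-2.309, -2.13, 0.0]
wrist_force: [-0.3, -0.1, 1.0]
grip_width: 0.0425
grasp_force: 0.0
```

Emit:
servo_tool:
  slide:
    - [0,0,0]
    - [0,0,0]
    - [0,0,0]
    - [0,0,0]
    - [0,0,0]
    - [0,0,0]
    - [0,0,0]
  spin: [0,0,0,0,0,0,0]
  fingers: 0

```text
time_s: 27.72
ee_pos: [0.6425, -0.1052, 0.029]
tcp_rot: [2.308, 2.13, 0.001]
wrist_force: [-0.2, -0.2, 6.4]
grip_width: 0.0083
grasp_force: 70.6
```

Emit:
servo_tool:
  slide:
    - [-0.02,0,0]
    - [-0.04,0,0]
    - [-0.06,0,0]
    - [-0.08,0,0]
    - [-0.1,0,0]
    - [-0.12,0,0]
    - [-0.14,0,0]
    - [-0.155,0,0]
    - [-0.155,0,0]
    - [-0.155,0,0]
  spin: [0,0,0,0,0,0,0,0,0,0]

```text
time_s: 28.55
ee_pos: [0.6361, -0.1838, 0.029]
tcp_rot: [2.309, 2.128, 0.0]
wrist_force: [-0.2, -1.1, 5.6]
grip_width: 0.0084
grasp_force: 70.8
```

Emit:
servo_tool:
  slide:
    - [0,0,-0.02]
    - [0,0,-0.06]
    - [0,0,-0.12]
    - [0,0,-0.2]
    - [0,0,-0.2]
    - [0,0,-0.2]
  spin: [0,0,0,0,0,0]

```text
time_s: 29.05
ee_pos: [0.6375, -0.1831, 0.1315]
tcp_rot: [2.306, 2.127, 0.004]
wrist_force: [-0.6, 0.7, -1.7]
grip_width: 0.0086
grasp_force: 69.8
```

```bash
python3 - <<'E'
from h import *
# tray (626.2,-335.3) yaw -4.3; cartridge nose +y, rib centre 31mm behind origin
t=np.radians(-4.3); d=np.array([-np.sin(t),np.cos(t)])
x,y=np.array([626.2,-335.3])-31*d; print(x,y)
go((x,y,130,-4.3),(x,y,50,-4.3),(x,y,24,-4.3))
E
```

```text
623.8756594683839 -366.2127391392786
at [ 637.5 -183.1  131.5] -4.6
(np.float64(623.8756594683839), np.float64(-366.2127391392786), 130, -4.3) -> ([-0.3672, 0.0024, 0.0031], -0.0037, 5)
(np.float64(623.8756594683839), np.float64(-366.2127391392786), 50, -4.3) -> ([-0.3672, 0.0024, 0.1631], -0.0037, 5)
(np.float64(623.8756594683839), np.float64(-366.2127391392786), 24, -4.3) -> ([-0.3672, 0.0024, 0.2151], -0.0037, 6)
```

Emit:
servo_tool:
  slide:
    - [-0.367,0,0]
    - [-0.367,0,0]
    - [-0.367,0,0]
    - [-0.367,0,0]
    - [-0.367,0,0]
    - [-0.367,0,0]
    - [-0.367,0,0]
    - [-0.367,0,0.05]
    - [-0.367,0,0.1]
    - [-0.367,0,0.16]
    - [-0.367,0,0.19]
    - [-0.367,0,0.2]
    - [-0.367,0,0.2]
    - [-0.367,0,0.2]
  spin: [0,0,0,0,0,0,0,0,0,0,0,0,0,0]

```text
time_s: 30.22
ee_pos: [0.6216, -0.3643, 0.0286]
tcp_rot: [2.308, 2.132, 0.001]
wrist_force: [0.2, -0.7, -0.8]
grip_width: 0.0086
grasp_force: 69.7
```

Emit:
servo_tool:
  slide:
    - [0,0,0.004]
    - [0,0,0.008]
    - [0,0,0.01]
    - [0,0,0.01]
    - [0,0,0.01]
  spin: [0,0,0,0,0]

```text
time_s: 30.63
ee_pos: [0.6215, -0.3656, 0.0241]
tcp_rot: [2.308, 2.129, 0.001]
wrist_force: [-0.3, -0.3, 1.4]
grip_width: 0.0088
grasp_force: 70.0
```

Emit:
servo_tool:
  slide:
    - [0,0,0]
    - [0,0,0]
    - [0,0,0]
    - [0,0,0]
    - [0,0,-0.04]
    - [0,0,-0.08]
    - [0,0,-0.15]
    - [0,0,-0.23]
    - [0.1,0,-0.3]
    - [0.2,0,-0.3]
    - [0.3,0,-0.3]
    - [0.36,0,-0.3]
    - [0.36,0,-0.3]
    - [0.36,0,-0.3]
  spin: [0,0,0,0,0,0,0,0,0,0,0,0,0,0]
  fingers: 0.5

```text
time_s: 31.8
ee_pos: [0.6372, -0.176, 0.1737]
tcp_rot: [-2.296, -2.14, -0.007]
wrist_force: [0.8, 1.5, -0.1]
grip_width: 0.0427
grasp_force: 0.0
```

```bash
python3 - <<'E'
from h import *
im={n:capture(n) for n in("top","side")}
R=find("cart","cartridge",flips=(0,np.pi),minconf=.3)
a=[cv2.resize(i[:,:,::-1],None,fx=k,fy=k,interpolation=cv2.INTER_CUBIC) for i,k in((im["top"][110:220,340:470],3),(im["side"][185:320,370:500],3))]
for q in a: print(q.shape)
h=max(q.shape[0] for q in a); cv2.imwrite("pics/t.png",np.hstack([cv2.copyMakeBorder(q,0,h-q.shape[0],0,0,0) for q in a]))
p=R[0][0]; rib=world(p,np.array([[-.031,0,0]]))[0]*1000; print(rib)
A=np.degrees(p[2])-90; go((*rib[:2],160,A),(*rib[:2],60,A))
E
```

```text
cartridge xy mm [ 465.  -308.4] yaw 69.5 iou 0.745 conf 0.93 px [436. 206.] ['top', 'side']
(330, 390, 3)
(405, 390, 3)
[ 454.20092568 -337.48634932    0.        ]
at [ 634.9 -187.9  173.3] -4.7
(np.float64(454.20092567764823), np.float64(-337.48634932134206), 160, np.float64(-20.452757633020994)) -> ([-0.3279, -0.3356, 0.0266], 0.1831, 6)
(np.float64(454.20092567764823), np.float64(-337.48634932134206), 60, np.float64(-20.452757633020994)) -> ([-0.3279, -0.3356, 0.2266], 0.1831, 7)
```

View pics/t.png

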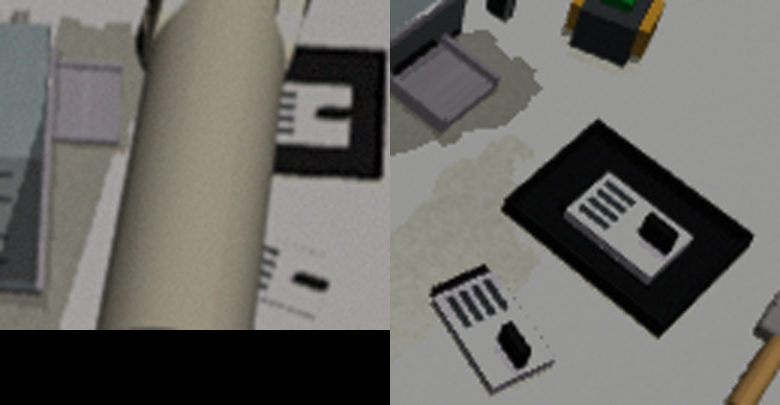

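The full cartridge lies flat in the tray, crop px (625,225). The blank is undisturbed at crop px (490,330).

Emit:
servo_tool:
  slide:
    - [-0.33,-0.335,0.02]
    - [-0.33,-0.335,0.02]
    - [-0.33,-0.335,0.02]
    - [-0.33,-0.335,0.02]
    - [-0.33,-0.335,0.02]
    - [-0.33,-0.335,0.02]
    - [-0.33,-0.335,0.02]
    - [-0.33,-0.335,0.1]
    - [-0.33,-0.335,0.16]
    - [-0.33,-0.335,0.22]
    - [-0.33,-0.335,0.22]
    - [-0.33,-0.335,0.22]
    - [-0.33,-0.335,0.22]
  spin: [0.18,0.18,0.18,0.18,0.18,0.18,0.18,0.18,0.18,0.18,0.18,0.18,0.18]

```text
time_s: 33.08
ee_pos: [0.4554, -0.3385, 0.0645]
tcp_rot: [2.575, 1.797, 0.0]
wrist_force: [0.1, -0.2, 1.0]
grip_width: 0.0425
grasp_force: 0.0
```

```bash
python3 - <<'E'
from h import *
im={n:capture(n) for n in("top","side")}
R=find("cart","cartridge",flips=(0,np.pi),minconf=.3,cams=("side",))
go((454.2,-337.5,19,-20.5))
E
```

```text
cartridge xy mm [ 463.6 -309.4] yaw 70.8 iou 0.669 conf 0.72 px [400. 297.] ['side']
at [ 456.5 -338.1   65.5] -20.1
(454.2, -337.5, 19, -20.5) -> ([-0.0004, -0.0048, 0.0929], 0.0046, 2)
```

Emit:
servo_tool:
  slide:
    - [0,-0.004,0.03]
    - [0,-0.004,0.06]
    - [0,-0.004,0.08]
    - [0,-0.004,0.093]
    - [0,-0.004,0.093]
    - [0,-0.004,0.093]
  spin: [0,0,0,0,0,0]

```text
time_s: 33.73
ee_pos: [0.4534, -0.3363, 0.0171]
tcp_rot: [2.575, 1.8, 0.0]
wrist_force: [-0.3, 0.3, 0.4]
grip_width: 0.0428
grasp_force: 0.0
```

Emit:
servo_tool:
  slide:
    - [0,0,0]
    - [0,0,0]
    - [0,0,0]
    - [0,0,0]
    - [0,0,0]
    - [0,0,0]
    - [0,0,0]
    - [0,0,-0.04]
    - [0,0,-0.1]
    - [0,0,-0.18]
    - [0,0,-0.22]
    - [0,0,-0.22]
    - [0,0,-0.22]
  spin: [0,0,0,0,0,0,0,0,0,0,0,0,0]
  fingers: 0

```text
time_s: 34.82
ee_pos: [0.4538, -0.3364, 0.1278]
tcp_rot: [2.573, 1.799, 0.002]
wrist_force: [-0.8, 0.1, -1.6]
grip_width: 0.0086
grasp_force: 68.9
```

```bash
python3 - <<'E'
from h import *
# grasped old cartridge home: TCP (642.5,-105.2), yaw -4.6; rib y -97 => go out 72mm for blank
t=np.radians(-4.6); d=np.array([-np.sin(t),np.cos(t)])
p=np.array([642.5,-105.2])-74*d; print(p)
go((*p,130,-4.6),(*p,45,-4.6))
E
```

```text
[ 636.5652796  -178.96163701]
at [ 453.8 -336.4  127.8] -20.1
(np.float64(636.5652795996644), np.float64(-178.96163700576227), 130, -4.6) -> ([0.4212, 0.2352, -0.0044], -0.18, 6)
(np.float64(636.5652795996644), np.float64(-178.96163700576227), 45, -4.6) -> ([0.4212, 0.2352, 0.1656], -0.18, 7)
```

Emit:
servo_tool:
  slide:
    - [0.42,0.235,0]
    - [0.42,0.235,0]
    - [0.42,0.235,0]
    - [0.42,0.235,0]
    - [0.42,0.235,0]
    - [0.42,0.235,0]
    - [0.42,0.235,0]
    - [0.42,0.235,0]
    - [0.42,0.235,0]
    - [0.42,0.235,0.06]
    - [0.42,0.235,0.12]
    - [0.42,0.235,0.15]
    - [0.42,0.235,0.15]
    - [0.42,0.235,0.15]
    - [0.42,0.235,0.15]
  spin: [-0.18,-0.18,-0.18,-0.18,-0.18,-0.18,-0.18,-0.18,-0.18,-0.18,-0.18,-0.18,-0.18,-0.18,-0.18]

```text
time_s: 36.07
ee_pos: [0.6362, -0.1804, 0.0529]
tcp_rot: [2.309, 2.128, 0.001]
wrist_force: [-0.3, -0.2, -1.4]
grip_width: 0.0085
grasp_force: 68.7
```

```bash
python3 - <<'E'
from h import *
im={n:capture(n) for n in("top","side")}
T=tool(); yaw=T[3]+np.pi/2; z0=T[2]-.018
L=np.array([.5856,-.003,np.radians(-4.6)])
c=[T[0]+.031*np.cos(yaw),T[1]+.031*np.sin(yaw),yaw]
M["ap"]=[box(31,99,-150,-80,9,10)]
o=np.array([355,170]);k=6;b=cv2.resize(im["side"][170:260,355:455,::-1],None,fx=k,fy=k,interpolation=cv2.INTER_CUBIC); draw(b,"side","ap",L,k=k,o=o); draw(b,"side","cart",c,z0,k=k,o=o)
cv2.imwrite("pics/i.png",b)
go((636.6,-179,30,-4.6))
E
```

```text
at [ 637.1 -180.1   53.8] -4.6
(636.6, -179, 30, -4.6) -> ([0.002, -0.0011, 0.0476], -0.0005, 1)
```

View pics/i.png

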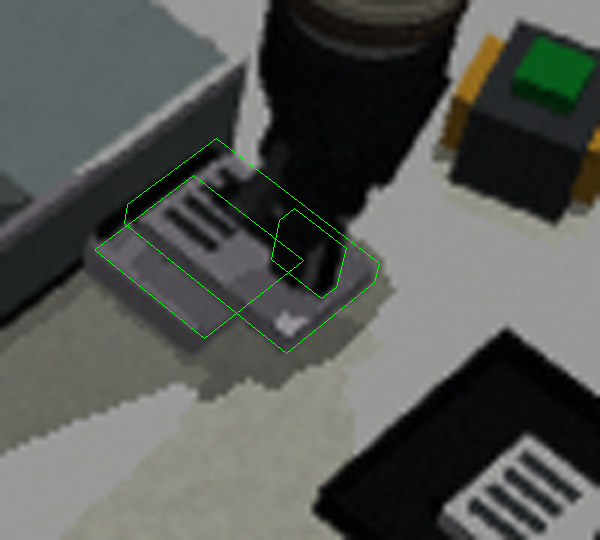

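Emit:
servo_tool:
  slide:
    - [0,-0.001,0.02]
    - [0,-0.001,0.035]
    - [0,-0.001,0.046]
    - [0,-0.001,0.05]
    - [0,-0.001,0.05]
    - [0,-0.001,0.05]
  spin: [0,0,0,0,0,0]

```text
time_s: 36.67
ee_pos: [0.635, -0.1794, 0.0274]
tcp_rot: [-2.309, -2.13, 0.001]
wrist_force: [-3.2, -0.7, 8.0]
grip_width: 0.0084
grasp_force: 70.4
```

Emit:
servo_tool:
  slide:
    - [0.01,0.001,-0.002]
    - [0.02,0.001,-0.002]
    - [0.03,0.001,-0.002]
    - [0.04,0.001,-0.002]
    - [0.04,0.001,-0.002]
    - [0.04,0.001,-0.002]
  spin: [0,0,0,0,0,0]

```text
time_s: 37.17
ee_pos: [0.6377, -0.1577, 0.0277]
tcp_rot: [-2.307, -2.131, -0.001]
wrist_force: [1.1, 1.5, 1.9]
grip_width: 0.0088
grasp_force: 69.4
```

Emit:
servo_tool:
  slide:
    - [0.015,0,0]
    - [0.03,0,0]
    - [0.045,0,0]
    - [0.06,0,0]
    - [0.075,0,0]
    - [0.085,0,0]
    - [0.085,0,0]
    - [0.085,0,0]
  spin: [0,0,0,0,0,0,0,0]

```text
time_s: 37.83
ee_pos: [0.641, -0.1153, 0.0278]
tcp_rot: [-2.307, -2.131, -0.002]
wrist_force: [-0.1, 0.7, 0.1]
grip_width: 0.0086
grasp_force: 69.5
```

Emit:
servo_tool:
  slide:
    - [0.01,0,0]
    - [0.016,0,0]
    - [0.02,0,0]
    - [0.024,0,0]
    - [0.028,0,0]
    - [0.028,0,0]
  spin: [0,0,0,0,0,0]

```text
time_s: 38.33
ee_pos: [0.6418, -0.1041, 0.0278]
tcp_rot: [2.309, 2.129, -0.001]
wrist_force: [-0.7, -3.4, 0.7]
grip_width: 0.0087
grasp_force: 69.3
```

Emit:
servo_tool:
  slide:
    - [0.004,0,0]
    - [0.008,0,0]
    - [0.01,0,0]
    - [0.01,0,0]
    - [0.01,0,0]
  spin: [0,0,0,0,0]

```text
time_s: 38.75
ee_pos: [0.6418, -0.104, 0.0281]
tcp_rot: [2.309, 2.123, -0.006]
wrist_force: [-1.1, -10.9, 1.4]
grip_width: 0.0082
grasp_force: 69.5
```

Emit:
servo_tool:
  slide:
    - [-0.01,0,0]
    - [-0.01,0,0]
    - [-0.01,0,0]
    - [-0.01,0,0]
    - [-0.01,0,-0.04]
    - [-0.01,0,-0.08]
    - [-0.01,0,-0.15]
    - [-0.01,0,-0.23]
    - [-0.01,0,-0.31]
    - [-0.01,0,-0.4]
    - [0.1,0,-0.4]
    - [0.2,0,-0.4]
    - [0.3,-0.1,-0.4]
    - [0.4,-0.2,-0.4]
    - [0.5,-0.2,-0.4]
    - [0.6,-0.2,-0.4]
    - [0.7,-0.2,-0.4]
    - [0.7,-0.2,-0.4]
    - [0.7,-0.2,-0.4]
    - [0.7,-0.2,-0.4]
  spin: [0,0,0,0,0,0,0,0,0,0,0,0,0,0,0,0,0,0,0,0]
  fingers: 0.5

```text
time_s: 40.42
ee_pos: [0.5666, 0.2715, 0.2279]
tcp_rot: [-2.29, -2.141, -0.006]
wrist_force: [-0.6, 1.3, 0.4]
grip_width: 0.0429
grasp_force: 0.0
```

```bash
python3 - <<'E'
from h import *
im={n:capture(n) for n in("top","side")}
L=np.array([.5856,-.003,np.radians(-4.6)])
M["rib"]=[box(60,70,-112,-82,24,52),box(-68,-56,-30,30,67,92)]
out=[]
for n,o in(("top",(290,100)),("side",(280,140))):
    o=np.array(o);k=4;b=cv2.resize(im[n][o[1]:o[1]+140,o[0]:o[0]+(100 if n=="top" else 100)+0*k if 0 else o[0]+100,::-1][:, :] if 0 else im[n][o[1]:o[1]+140,o[0]:o[0]+190 if n=="side" else o[0]+100,::-1],None,fx=k if n=="top" else 2.1,fy=k if n=="top" else 2.1,interpolation=cv2.INTER_CUBIC)
    if n=="top": draw(b,n,"rib",L,k=4,o=o)
    else: draw(b,n,"rib",L,k=2.1,o=o)
    out.append(b)
h=max(q.shape[0] for q in out); cv2.imwrite("pics/f.png",np.hstack([cv2.copyMakeBorder(q,0,h-q.shape[0],0,0,0) for q in out]))
E
```

```text
(no output)
```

View pics/f.png

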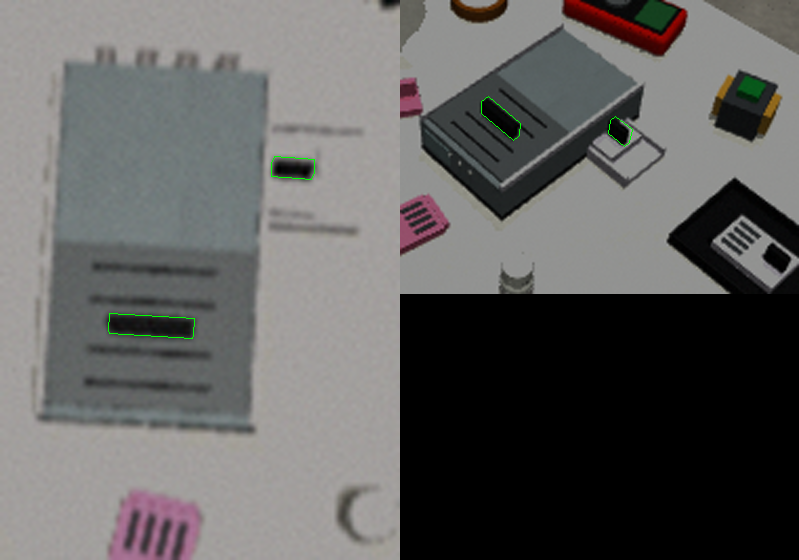

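Everything looks right, but I eased back while the fingers were opening. I'll push the cartridge's rib once more with shut fingers to make sure it is fully home.

```bash
python3 - <<'E'
from h import *
go((638.8,-153,228,-4.6),(638.8,-153,36,-4.6))
E
```

```text
at [568.6 264.2 227.5] -4.2
(638.8, -153, 228, -4.6) -> ([-0.822, 0.2005, -0.0011], 0.0052, 11)
(638.8, -153, 36, -4.6) -> ([-0.822, 0.2005, 0.3829], 0.0052, 12)
```

Emit:
servo_tool:
  slide:
    - [-0.822,0.2,0]
    - [-0.822,0.2,0]
    - [-0.822,0.2,0]
    - [-0.822,0.2,0]
    - [-0.822,0.2,0]
    - [-0.822,0.2,0]
    - [-0.822,0.2,0]
    - [-0.822,0.2,0]
    - [-0.822,0.2,0]
    - [-0.822,0.2,0]
    - [-0.822,0.2,0]
    - [-0.822,0.2,0]
    - [-0.822,0.2,0.08]
    - [-0.822,0.2,0.16]
    - [-0.822,0.2,0.24]
    - [-0.822,0.2,0.32]
    - [-0.822,0.2,0.375]
    - [-0.822,0.2,0.375]
    - [-0.822,0.2,0.375]
    - [-0.822,0.2,0.375]
  spin: [0.005,0.005,0.005,0.005,0.005,0.005,0.005,0.005,0.005,0.005,0.005,0.005,0.005,0.005,0.005,0.005,0.005,0.005,0.005,0.005]
  fingers: 0

```text
time_s: 42.18
ee_pos: [0.6387, -0.1588, 0.0422]
tcp_rot: [2.315, 2.121, 0.002]
wrist_force: [0.5, 0.1, 1.0]
grip_width: -0.0001
grasp_force: 0.0
```

Emit:
servo_tool:
  slide:
    - [0.01,0.003,0]
    - [0.02,0.003,0]
    - [0.026,0.003,0]
    - [0.03,0.003,0]
    - [0.034,0.003,0]
    - [0.038,0.003,0]
    - [0.038,0.003,0]
  spin: [0,0,0,0,0,0,0]

```text
time_s: 42.77
ee_pos: [0.6406, -0.1393, 0.0404]
tcp_rot: [-2.316, -2.122, -0.0]
wrist_force: [0.1, 0.7, -0.0]
grip_width: 0.0002
grasp_force: 0.0
```

Emit:
servo_tool:
  slide:
    - [0.008,0,0]
    - [0.014,0,0]
    - [0.018,0,0]
    - [0.022,0,0]
    - [0.026,0,0]
    - [0.026,0,0]
  spin: [0,0,0,0,0,0]

```text
time_s: 43.27
ee_pos: [0.6416, -0.1294, 0.0405]
tcp_rot: [2.317, 2.119, -0.002]
wrist_force: [-0.5, -5.1, 0.5]
grip_width: 0.0001
grasp_force: 2.3
```

Emit:
servo_tool:
  slide:
    - [0.003,0,0]
    - [0.006,0,0]
    - [0.009,0,0]
    - [0.012,0,0]
    - [0.012,0,0]
  spin: [0,0,0,0,0]

```text
time_s: 43.68
ee_pos: [0.6417, -0.129, 0.0412]
tcp_rot: [2.317, 2.112, -0.008]
wrist_force: [-1.9, -12.8, 3.1]
grip_width: -0.0
grasp_force: 6.7
```

Emit:
servo_tool:
  slide:
    - [-0.02,0,0]
    - [-0.05,0,0]
    - [-0.06,0,-0.05]
    - [-0.06,0,-0.12]
    - [-0.06,0,-0.2]
    - [-0.06,0,-0.28]
    - [-0.06,0,-0.36]
    - [0.05,-0.05,-0.36]
    - [0.15,-0.1,-0.36]
    - [0.25,-0.15,-0.36]
    - [0.35,-0.2,-0.36]
    - [0.45,-0.2,-0.36]
    - [0.55,-0.2,-0.36]
    - [0.65,-0.2,-0.36]
    - [0.7,-0.2,-0.36]
    - [0.7,-0.2,-0.36]
    - [0.7,-0.2,-0.36]
  spin: [0,0,0,0,0,0,0,0,0,0,0,0,0,0,0,0,0]

```text
time_s: 45.1
ee_pos: [0.5717, 0.2432, 0.2203]
tcp_rot: [-2.308, -2.126, -0.003]
wrist_force: [-0.7, 0.6, 0.4]
grip_width: -0.0002
grasp_force: 0.0
```

The cartridge is solid against its stop at 13 N. One last look, then I hand in.

```bash
python3 - <<'E'
from h import *
im={n:capture(n) for n in("top","side")}
cv2.imwrite("pics/end.png",cv2.resize(np.hstack([im["top"][60:300,200:540],im["side"][100:340,240:580]])[:,:,::-1],(800,282)))
E
```

```text
(no output)
```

View pics/end.png

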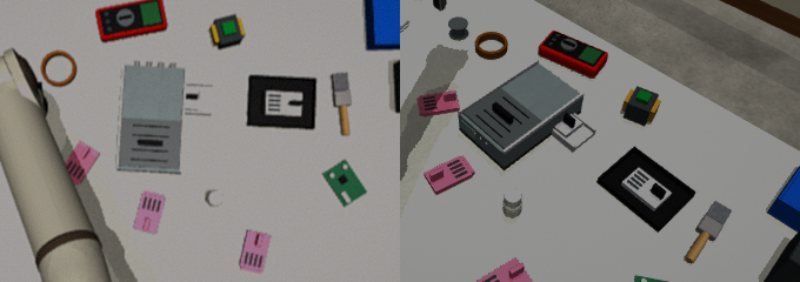

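The cover is shut (left px 150,143), the blank is in the slot (193,96), the full cartridge is in the tray (285,103), and the bystanders are where they were.

```bash
python3 -c "
from bench import env
print(env.close_job())"
```

```text
the job is handed in; nothing more can be done
None
```

I handed the job in: both packs are seated in their own bays under the fully shut cover, the full cartridge lies flat in the tray, and the blank is fully home in the slot (pushed to its stop at 13 N), with nothing else disturbed and nothing left in the gripper.

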